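Refit the sharpening cartridge in the bench knife sharpener

ROBOT

A 7-joint arm with a two-finger parallel gripper is mounted at the origin on the work surface. World frame = base frame: x ahead of the robot, y to its left, z up, the work surface at z = 0. Lengths are in m, angles in rad, forces in N, time in s.
With the tool pointing down it reaches from about 0.4 to 0.85 m from the base axis. Payload 4.4 kg.
Tool frame: the origin (TCP) lies between the finger pads; the fingertips stand 11 mm ahead of it and the grasp point (between the pads) lies 8 mm behind it (ctrl.nose_length is the z of the fingertips in the tool frame, in m); z points along the fingers, y is the line along which they close (so a half turn about z gives the same grasp; the last joint's range is limited). The gripper opens to 94 mm and grips with 3 to 60 N. Pads are 16 mm wide; open, the fingers measure 119 mm over their backs; the gripper's body (75 mm by 177 mm) begins 78 mm behind the grasp point.
Start: joints at [1.184, 0.628, 0.038, 1.517, -0.027, 0.996, -0.02], TCP at [0.205, -0.617, 0.216] pointing down, gripper open.
Joint ranges: [-3.06, 3.06], [-0.37, 2.12], [-1.25, 1.32], [0.18, 2.47], [-1.1, 4.24], [0.23, 1.98], [-2.94, 2.94]. Speed limits (rad/s): [2.57, 2.57, 3.14, 3.14, 3.14, 3.14, 3.14].

INTERFACE

Orientations are given as a rotation vector (axis times angle).
In Python, from workcell import ctrl, viewer, ticket gives the robot as it stands.
- The arm moves only by the tool play_rows, never from a script. Its argument "plan" is a list that holds one entry, the list of rows, each a list of 7 numbers: the shift along the tool's x, y, z in cm, then the turn, a rotation vector about the tool's x, y, z in degrees, then the closure, from -1 (fully open) to 1 (shut). A call has 1 to 12 rows; each row shifts and turns the commanded pose from where the row before left it, along the tool's axes as they then stand; what a row does not reach is not made up. A row lasts 1/12 s, in which the tool goes at most 41.7 mm and 7.16 degrees, less where a joint would pass 70% of its speed; a pose out of reach is approached as far as the arm can. A call is refused whole if a number of a shift passes 4.17 or a number of a turn 7.16, either way. A call with a gripper value outside its range is refused whole. The fingers move at their own pace and stop on an object; "squeeze" is the grip in N (left out, the last holds). Time passes only in rows, so rows that do not move let the fingers close. It gives the time, the measured TCP pose, the force, the opening and the grip force at its end, in the units of the state.
- ctrl.get_state(): the state, without advancing time (a new reading comes with each control period).
- viewer.capture(name): name is "side" or "top" or "wrist"; returns the picture (420x560x3 uint8, red, green, blue); there is no depth.
- viewer.camera_model(name): a dict with "fov_y" (degrees; the focal length in pixels is half the picture's height over the tangent of half this angle, whatever the lens; pixels are square), "cx", "cy" (the principal point, pixels), "rvec" (rotation vector, rad) and "tvec" (3), from world to camera coordinates, as OpenCV has them; the wrist camera has in their place "hand_eye" (4x4, takes a point from camera to tool coordinates, whose origin is the TCP and whose axes are the flange's). Camera axes: x right, y down, z forward; pixel columns grow to the right and rows downward; lengths in m; the calibration is good to about 2 mm. The wrist camera is an equidistant fisheye: a pixel r from the principal point sees the ray r / f radians off the axis. A picture is of the moment at which its call begins: read the wrist's pose just before it. camera_model takes no time and is no camera call.
- ticket.hand_in(): hands the job in; it is judged then, once.
The state is a dict: "time_s": time; "joint_positions": joint angles; "joint_velocities": joint speeds; "effort": joint torques, N m; "tool_pos": TCP position; "tcp_rot": TCP orientation; "contact_force": force on the tool from outside, world axes, zero at the start; "torque": the same for the moment, N m; "opening": finger opening in m; "gripper_force": force on a finger pad.
Only numpy, scipy, OpenCV 4.12 (cv2) and the standard library are available. Lean on these libraries where they do the work, as an engineer would, in place of code of your own. Each camera call takes 0.05 s, during which the arm holds its last target. There are 200 camera calls.

TASK

Take the washed sharpening cartridge from the green board, set its foot on the open end of the knife sharpener's deck and slide it sideways under the two overhanging lips until it is fully home against the stop's bumper plate. Press it there with about 10 N for a second, never forcing it in the slot with more than 25 N, then let go and leave it seated there flat. Leave the other things on the table where they are.

Things in the scene. Friction and masses are not known exactly. Their poses are not given: they have to be found in the camera images.
- cartridge: Sharpening cartridge, 0.25 to 0.5 kg, upright on the green board (12 mm thick). Flat steel foot 56 (x) by 80 (y) by 10 mm thick, with a tall grey body on it, 24 mm (x) by 60 mm (y), top 62 mm above the underside. Origin: centre of the foot's underside, z up. It goes into the sharpener +y end first, axes parallel to the sharpener's; at that end the body is flush with the foot.
- cartridge_grip (a point): Middle of the cartridge's tall body, 10 mm to +y of the cartridge's origin and 45 mm above its underside. Grip here across the body's two flat sides (facing +x and -x, 24 mm apart): fingertips must stay more than 21 mm above the foot's underside to pass over the lips. The body spans y = -20 to +40 mm, the foot -40 to +40 mm, so behind the body the bare foot sticks out 20 mm.
- cartridge_front (a point): Point on the cartridge's leading end face, at y = +40 mm, x = 0, 5 mm above the underside.
- sharpener: Fixed sharpener base, black cast metal,, 120 mm (x) by 230 mm (y), rigid. Origin: centre of its underside on the table, z up. Deck top at z = 14 mm, open from y = -115 to -15 mm. From y = -15 to +99 mm runs the covered slot, entered from the open end in the +y direction; an end wall behind it is 66 mm high in the middle.
- slot_mouth (a point): Middle of the slot's mouth, at deck height (y = -15 mm, z = 14 mm of the sharpener). The slot's side walls are 58 mm apart (corners rounded, 8 mm radius); two 8 mm thick steel lips overhang it by 13 mm from each side, leaving a 32 mm gap for the cartridge's body. Lips' underside 12.5 mm, top 20.5 mm above deck (screw heads 23.5 mm). So the foot has 1 mm play each side and 2.5 mm in height.
- stop: The stop in the slot: a rigid steel block 26 (x) by 12 (y) by 44 mm high, its -y face at y = 66 to 78 mm of the sharpener, and ahead of it a rubber-black upright bumper plate, 26 mm wide and 40 mm high, on a set bolt. The plate's face stands 4 to 20 mm ahead (-y) of the block's face; how far is not measured: find it by feel. Nothing yields. Origin: foot of the block's -y face, at deck height.
- cup: White cup, 62 mm wide, 66 mm high, on the green board; it and the cartridge may change places. Origin at its underside. Bystander.
- knife: White-handled kitchen knife lying flat on the far part of the green board, up to 18 mm high, handle 115 mm, blade 170 mm; along its x, blade to +x, origin between handle and blade. Bystander.
- honing_steel: Round honing steel with black handle, 320 mm long, 34 mm high at its guard, lying on the table beyond the sharpener; along its x. Bystander.
- sanitizer: Blue bottle, 72 mm wide, 220 mm high. Origin at its underside. Bystander.
- tub: Clear open tub 160 x 130 x 70 mm. Origin at its underside. Bystander.
- bowl: White bowl, 130 mm wide, 55 mm high. Origin at its underside. Bystander.
- spice_jar: Small jar, 48 mm wide, 75 mm high, on the robot's side of the sharpener. Origin at its underside. Bystander.
Mind the look-alikes: they are no part of the job. What is shaped like the cartridge but orange is not meant.

How it is judged:
On the way, in this order (a step that is already met when the one before it is completed fails the run):
1. the cartridge lies flat on the deck with its leading end at least 15 mm under the lips (y of cartridge_front in the frame of sharpener above 0 m and z of cartridge in the frame of sharpener between 0.011 and 0.018 m and x of cartridge in the frame of sharpener between -0.005 and 0.005 m), for 0.05 s.
2. the cartridge is pressed against the stop's bumper plate with 6 to 18 N for half a second (contact force between cartridge and stop between 6 and 18 N), for 0.5 s.
At the end, for the whole second after the job is handed in: Cartridge flat in the slot under the lips: leading face 2 to 23 mm ahead of the stop's steel block (where the bumper plate stands), within 4 mm of the slot's middle line, 3 mm of deck height, 0.06 rad of the slot's direction, upright within 0.05 rad, released, at rest (y of cartridge_front in the frame of stop between -0.023 and -0.002 m and x of cartridge in the frame of sharpener between -0.004 and 0.004 m and z of cartridge in the frame of sharpener between 0.011 and 0.017 m and angle between cartridge's own z axis and vertical below 0.05 rad and angle between the y axis of cartridge and the y axis of sharpener, either way round below 0.06 rad and linear speed of cartridge below 0.01 m/s); the robot touches nothing.
It fails at once if the cartridge, once its leading end has reached the slot's mouth, is pushed against the stop or the sharpener with over 25 N (y of cartridge_front in the frame of sharpener above -0.015 m and (contact force between cartridge and stop above 25 N or contact force between cartridge and sharpener above 25 N)).
It fails at once if another thing on the table is moved by more than 20 mm (distance of any of cup, knife, honing_steel, sanitizer, tub, bowl, spice_jar from where it was at the start of the episode above 0.02 m).
It also fails if it takes over 67 s, if anything falls off the work surface, if the arm or the gripper's body presses on something with over 40 N, if the wrist force passes 120 N, or if a joint passes its speed limit or range.

## Working session

There is one attempt and no reset: what is moved stays moved. The work goes in short steps, Python scripts to look and compute and a tool call to move; the robot and the scene stay as the last step left them, time stands still between calls to the robot, and variables do not carry over. Pictures are saved under pics/ and viewed, at most 10 in all, crops included, and the job is handed in when it is done.

Besides the shell and the picture viewer there is one more tool, called by a JSON object that holds its "name" and its "arguments". play_rows: Moves the arm, as the interface text tells. Its arguments: {"type":"object","properties":{"plan":{"type":"array"},"squeeze":{"type":"number"}},"required":["plan"]}

```bash
mkdir -p pics; ls; python3 - <<'E'
from workcell import ctrl, viewer
import cv2
for n in("side","top"):
    im=viewer.capture(n); cv2.imwrite(f"pics/{n}0.png",im[:,:,::-1]); print(n,viewer.camera_model(n))
print(viewer.camera_model("wrist")); print(ctrl.get_state())
E
```

```text
pics
side {'fov_y': 42.79869985136809, 'cx': 276.94622065871835, 'cy': 209.2674988219287, 'rvec': array([ 0.89379507,  2.61046628, -0.97136384]), 'tvec': array([ 0.4737586 , -0.23632445,  1.81021295])}
top {'fov_y': 51.84920709471063, 'cx': 278.7001614252326, 'cy': 210.18624179656953, 'rvec': array([ 2.12756214, -2.10770363,  0.18247638]), 'tvec': array([0.01540635, 0.61305217, 1.09370179])}
{'fov_y': 65.70646984690485, 'cx': 283.24929282734365, 'cy': 210.8946924323022, 'hand_eye': array([[-5.20330546e-04, -9.69626885e-01, -2.44588294e-01,
         7.12099162e-02],
       [ 9.99999086e-01, -1.99337217e-04, -1.33713409e-03,
         3.70441006e-04],
       [ 1.24776561e-03, -2.44588767e-01,  9.69626102e-01,
        -1.69320860e-01],
       [ 0.00000000e+00,  0.00000000e+00,  0.00000000e+00,
         1.00000000e+00]])}
{'time_s': 0.1, 'joint_positions': array([ 1.18421205,  0.62923435,  0.03846385,  1.51823198, -0.02699779,
        0.99631577, -0.01998572]), 'joint_velocities': array([ 1.41843701e-03, -3.10255191e-03, -2.93607696e-04, -1.63366775e-03,
        4.93148306e-04,  3.65297791e-04,  6.02644415e-07]), 'effort': array([ 3.76131793e-03, -5.50789833e+01,  1.14722662e+00, -1.87114781e+01,
       -5.23196894e-02,  1.92377548e-02,  7.48061871e-05]), 'tool_pos': array([ 0.2047912 , -0.61629706,  0.21567044]), 'tcp_rot': array([-3.09964553e+00, -5.01467716e-01,  4.62489997e-04]), 'contact_force': array([ 0.2913137 , -0.14752114, -0.81119392]), 'torque': array([ 0.00238909,  0.00661667, -0.02406512]), 'gripper_force': 0.0, 'opening': 0.09410463033819678}
```

View pics/top0.png

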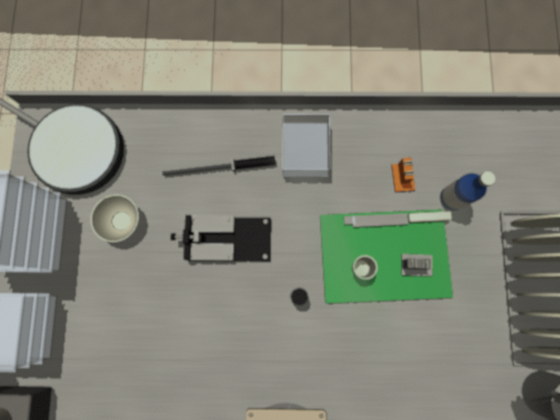

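View pics/side0.png

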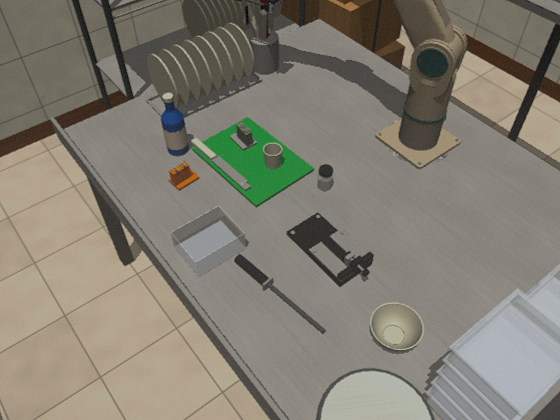

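Possible targets in the top view: the grey cartridge on the green board (417,265), its orange look-alike off the board (403,176), and the cup (365,267). By the description I choose the grey one at (417,265). I'll check it in a close crop, together with the sharpener.

```bash
cat > h.py <<'E'
import numpy as np, cv2
from scipy.spatial.transform import Rotation as R
from workcell import ctrl, viewer
def foc(m): return 210/np.tan(np.radians(m["fov_y"])/2)
def pose(s=None):
    s=s or ctrl.get_state(); return R.from_rotvec(s["tcp_rot"]).as_matrix(), np.array(s["tool_pos"])
def ray(n,uv,T=None):
    m=viewer.camera_model(n); f=foc(m); d=(np.array(uv,float)-[m["cx"],m["cy"]])/f
    if n=="wrist":
        r=np.hypot(*d); d3=np.r_[d/r*np.sin(r),np.cos(r)] if r>1e-9 else np.r_[0,0,1.]
        Rt,t=T; H=m["hand_eye"]; return Rt@H[:3,3]+t, Rt@H[:3,:3]@d3
    Rc=R.from_rotvec(m["rvec"]).as_matrix(); return -Rc.T@m["tvec"], Rc.T@np.r_[d,1]
def onz(n,uv,z,T=None):
    o,d=ray(n,uv,T); return o+d*(z-o[2])/d[2]
def proj(n,p,T=None):
    m=viewer.camera_model(n); f=foc(m)
    if n=="wrist":
        Rt,t=T; H=m["hand_eye"]; c=H[:3,:3].T@(Rt.T@(np.array(p)-t)-H[:3,3]); r=np.arctan2(np.hypot(c[0],c[1]),c[2]); q=c[:2]/np.hypot(c[0],c[1])*r
    else:
        c=R.from_rotvec(m["rvec"]).as_matrix()@p+m["tvec"]; q=c[:2]/c[2]
    return q*f+[m["cx"],m["cy"]]
E
python3 - <<'E'
from h import *
t=cv2.imread("pics/top0.png")
a=cv2.resize(t[245:285,385:445],(600,400),interpolation=cv2.INTER_CUBIC)
b=cv2.resize(t[205:270,165:280],None,fx=5.2,fy=5.2,interpolation=cv2.INTER_CUBIC)[:200*2,:600]
cv2.imwrite("pics/crop.png",cv2.resize(np.vstack([a[:, :598],cv2.resize(b,(598,338))]),(485,598)))
for uv,z in[((417,265),.05),((365,267),.07),((270,240),.014),((185,240),.07),((252,240),.014),((403,176),.02),((299,298),.075)]: print(uv,onz("top",uv,z).round(4))
print(proj("top",[.205,-.617,.2]),proj("side",[.205,-.617,.2]), ray("top",(279,210))[0],ray("side",(279,210))[0])
E
```

```text
(417, 265) [ 0.4717 -0.341   0.05  ]
(365, 267) [ 0.4641 -0.2019  0.07  ]
(270, 240) [0.538  0.0447 0.014 ]
(185, 240) [0.5294 0.2645 0.07  ]
(252, 240) [0.5375 0.0939 0.014 ]
(403, 176) [ 0.7195 -0.3232  0.02  ]
(299, 298) [ 0.3844 -0.0327  0.075 ]
[573.52063733 387.28031296] [258.0504443   28.84620411] [0.40030223 0.00413731 1.18827393] [1.1956662  0.79368719 1.22376891]
```

View pics/crop.png

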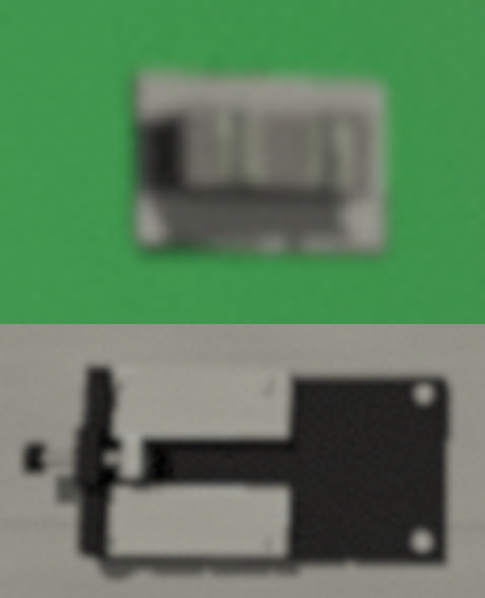

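The crop shows the grey cartridge with its body flush at its left (+y) end. In the lower half, the sharpener's open deck is to the right and the stop is at the left. Before moving I'll check what stands near the gripper's start pose (pot and plate rack).

```bash
python3 - <<'E'
from h import *
s=cv2.imread("pics/side0.png"); T=pose(); w=viewer.capture("wrist")[:,:,::-1]
a=cv2.resize(s[0:120,130:330],(533,320),interpolation=cv2.INTER_CUBIC); b=cv2.resize(w,(373,280))
o=np.zeros((600,533,3),np.uint8); o[:320]=a; o[320:,:373]=b; cv2.imwrite("pics/start.png",o)
for z in(0,.1,.2): print(z,onz("side",(263,50),z).round(3),onz("side",(263,15),z).round(3),onz("top",(540,395),z).round(3))
E
```

```text
0 [ 0.09  -0.752  0.   ] [-0.072 -0.97   0.   ] [ 0.146 -0.655  0.   ]
0.1 [ 0.18  -0.626  0.1  ] [ 0.032 -0.826  0.1  ] [ 0.167 -0.6    0.1  ]
0.2 [ 0.27 -0.5   0.2 ] [ 0.135 -0.681  0.2  ] [ 0.188 -0.544  0.2  ]
```

View pics/start.png

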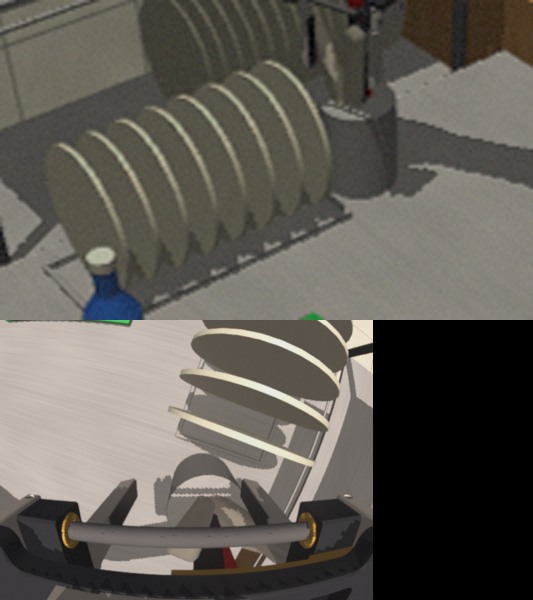

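The wrist view shows utensils from a pot standing near the fingers, and the plate rack ahead. So I'll lift straight up first, then go over to the cartridge.

{"name": "play_rows", "arguments": {"plan": [[[0,0,-2,0,0,0,-1],[0,0,-2,0,0,0,-1],[0,0,-2,0,0,0,-1],[0,0,-2,0,0,0,-1],[0,0,-2,0,0,0,-1],[0,0,-2,0,0,0,-1],[0,0,-2,0,0,0,-1],[0,0,0,0,0,0,-1]]]}}

```text
time_s: 0.82
tool_pos: [0.2056, -0.6186, 0.3605]
tcp_rot: [3.094, 0.501, 0.002]
contact_force: [0.9, 0.7, 0.2]
opening: 0.0941
gripper_force: 0.0
```

{"name": "play_rows", "arguments": {"plan": [[[2.8,-1.5,0,0,0,0,-1],[2.8,-1.5,0,0,0,0,-1],[2.8,-1.5,0,0,0,0,-1],[2.8,-1.5,0,0,0,0,-1],[2.8,-1.5,0,0,0,0,-1],[2.8,-1.5,0,0,0,0,-1],[2.8,-1.5,0,0,0,0,-1],[2.8,-1.5,0,0,0,0,-1],[2.8,-1.5,0,0,0,0,-1],[2.8,-1.5,0,0,0,0,-1],[2.8,-1.5,0,0,0,0,-1],[2.8,-1.5,0,0,0,0,-1]]]}}

```text
time_s: 1.82
tool_pos: [0.4675, -0.3385, 0.3554]
tcp_rot: [-3.1, -0.502, 0.002]
contact_force: [0.8, -1.1, 0.6]
opening: 0.0939
gripper_force: 0.0
```

{"name": "play_rows", "arguments": {"plan": [[[0,0,0,0,0,-7,-1],[0,0,0,0,0,-7,-1],[0,0,0,0,0,-7,-1],[0,0,0,0,0,-7,-1],[0,0,0,0,0,-7,-1],[0,0,0,0,0,-7,-1],[0,0,0,0,0,-7,-1],[0,0,0,0,0,-7,-1],[0,0,0,0,0,-7,-1],[0,0,0,0,0,-7,-1],[0,0,0,0,0,-1.6,-1],[0,0,0,0,0,0,-1]]]}}

```text
time_s: 2.82
tool_pos: [0.4665, -0.3399, 0.3552]
tcp_rot: [-2.22, -2.22, 0.0]
contact_force: [-0.5, -0.3, -0.1]
opening: 0.0938
gripper_force: 0.0
```

Next I'll descend 8 cm for the close look.

{"name": "play_rows", "arguments": {"plan": [[[0,0,2,0,0,0,-1],[0,0,2,0,0,0,-1],[0,0,2,0,0,0,-1],[0,0,2,0,0,0,-1],[0,0,0,0,0,0,-1],[0,0,0,0,0,0,-1],[0,0,0,0,0,0,-1]]]}}

```text
time_s: 3.4
tool_pos: [0.4676, -0.3403, 0.2772]
tcp_rot: [2.222, 2.22, 0.001]
contact_force: [-0.3, 0.8, 0.5]
opening: 0.0938
gripper_force: 0.0
```

```bash
python3 - <<'E'
from h import *
T=pose(); w=viewer.capture("wrist")[:,:,::-1]; cv2.imwrite("pics/w1.png",w); np.savez("w1.npz",R=T[0],t=T[1]); print(T)
E
```

```text
(array([[ 7.95470323e-04,  9.99999187e-01,  9.96421713e-04],
       [ 9.99999572e-01, -7.94999407e-04, -4.72913888e-04],
       [-4.72121349e-04,  9.96797476e-04, -9.99999392e-01]]), array([ 0.46761396, -0.34025564,  0.27722421]))
```

View pics/w1.png

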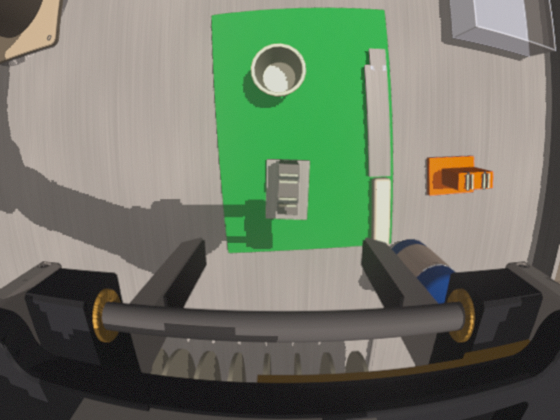

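The wrist view shows the grey cartridge at (288,188), with its body at the upper (+y) end. The cup is at (278,70), the knife at (377,130), the orange look-alike at (458,176) and the bottle at (420,265). Now I'll measure the cartridge, and the sharpener roughly from the top view.

```bash
python3 - <<'E'
from h import *
d=np.load("w1.npz"); T=(d["R"],d["t"]); w=cv2.imread("pics/w1.png").astype(int)
green=(w[:,:,1]>w[:,:,2]+40)&(w[:,:,1]>w[:,:,0]+30)
m=np.zeros(green.shape,np.uint8); m[145:235,245:330]=~green[145:235,245:330]
# drop dark shadow/ keep blob around the cartridge
n,l,st,c=cv2.connectedComponentsWithStats(m); k=l[188,288]; print(st[k])
ct=max(cv2.findContours((l==k).astype(np.uint8),0,cv2.CHAIN_APPROX_NONE)[0],key=cv2.contourArea)[:,0]
P=np.array([onz("wrist",p,.022,T)[:2] for p in ct])
r=cv2.minAreaRect((P*1000).astype(np.float32)); print("foot",r,P.min(0),P.max(0))
s=cv2.imread("pics/top0.png").astype(int); x0,y0=170,205
g=s[205:275,165:285]; dk=(g.max(2)<60).astype(np.uint8)
n,l,st,c=cv2.connectedComponentsWithStats(dk); print([ (i,st[i].tolist()) for i in range(1,n) if st[i][4]>80])
ct=max(cv2.findContours(dk,0,cv2.CHAIN_APPROX_NONE)[0],key=cv2.contourArea)[:,0]+[165,205]
Q=np.array([onz("top",p,.014)[:2] for p in ct])*1000
D=Q[(Q[:,1]<105)]; print("deck",D.min(0),D.max(0),cv2.minAreaRect(D.astype(np.float32)))
print("cup",onz("top",(365,267),.078))
E
```

```text
[ 265  159   45   61 2545]
foot ((472.5429382324219, -347.15924072265625), (80.51993560791016, 57.16280746459961), 87.88805389404297) [ 0.44358544 -0.38791353] [ 0.50220133 -0.30659103]
[(1, [18, 11, 10, 45, 276]), (2, [33, 13, 73, 44, 1786])]
deck [482.98437898  45.04701522] [598.6838362  103.54829396] ((540.8242797851562, 74.2838134765625), (58.439796447753906, 115.72496795654297), 89.95584869384766)
cup [ 0.46361585 -0.20041454  0.078     ]
```

{"name": "play_rows", "arguments": {"plan": [[[0.33,0.52,2,0,0,2,-0.2],[0,0,2,0,0,0,-0.2],[0,0,2,0,0,0,-0.2],[0,0,2,0,0,0,-0.2],[0,0,2,0,0,0,-0.2],[0,0,2,0,0,0,-0.2],[0,0,2,0,0,0,-0.2],[0,0,0,0,0,0,-0.2],[0,0,0,0,0,0,-0.2],[0,0,0,0,0,0,-0.2]]], "squeeze": 40}}

```text
time_s: 4.28
tool_pos: [0.4735, -0.3374, 0.1381]
tcp_rot: [2.259, 2.18, 0.001]
contact_force: [-0.0, -0.7, 0.4]
opening: 0.0563
gripper_force: 0.0
```

```bash
python3 - <<'E'
from h import *
T=pose(); s=ctrl.get_state(); print(s["tool_pos"],s["opening"])
w=viewer.capture("wrist")[:,:,::-1]; cv2.imwrite("pics/w2.png",w)
for p in[(.4725,-.307,.074),(.4725,-.367,.074)]: print(proj("wrist",p,T))
E
```

```text
[ 0.47348252 -0.33741709  0.13811616] 0.05632872455578261
[279.67426002 186.31597303]
[282.68080406 262.61187106]
```

View pics/w2.png

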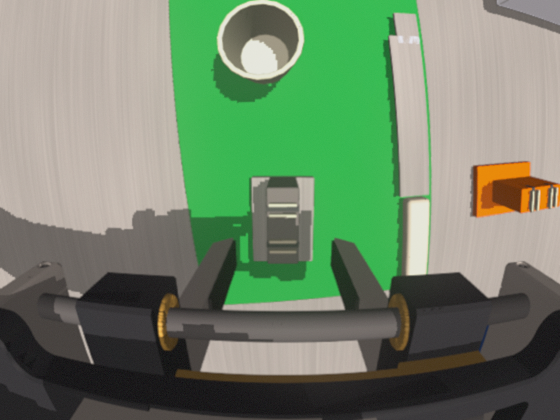

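The view shows the body at cols 268–299, rows 180–256, centred between the fingertips and aligned with them; the projections agree to about 1 mm. I'll descend and grip.

{"name": "play_rows", "arguments": {"plan": [[[0,0,2,0,0,0,-0.2],[0,0,2,0,0,0,-0.2],[0,0,2,0,0,0,-0.2],[0,0,2,0,0,0,-0.2],[0,0,0.6,0,0,0,-0.2],[0,0,0,0,0,0,-0.2],[0,0,0,0,0,0,-0.2],[0,0,0,0,0,0,-0.2]]]}}

```text
time_s: 5.0
tool_pos: [0.4735, -0.3374, 0.0521]
tcp_rot: [2.258, 2.18, 0.001]
contact_force: [-0.3, -0.6, -0.0]
opening: 0.0561
gripper_force: 0.0
```

{"name": "play_rows", "arguments": {"plan": [[[0,0,0,0,0,0,1],[0,0,0,0,0,0,1],[0,0,0,0,0,0,1],[0,0,0,0,0,0,1],[0,0,0,0,0,0,1],[0,0,0,0,0,0,1],[0,0,0,0,0,0,1],[0,0,0,0,0,0,1]]]}}

```text
time_s: 5.67
tool_pos: [0.4726, -0.3369, 0.0507]
tcp_rot: [2.26, 2.182, 0.0]
contact_force: [0.1, -0.7, 1.3]
opening: 0.0237
gripper_force: 40.0
```

Gripped: the opening is 23.7 mm at 40 N. I'll lift and carry it to a view pose before the sharpener.

{"name": "play_rows", "arguments": {"plan": [[[0,0,-1,0,0,0,1],[0,0,-2,0,0,0,1],[0,0,-2,0,0,0,1],[0,0,-2,0,0,0,1],[0,0,-2,0,0,0,1],[0,0,-2,0,0,0,1],[0,0,-2,0,0,0,1],[0,0,-2,0,0,0,1],[0,0,-1,0,0,0,1],[0,0,0,0,0,-2,1],[0,0,0,0,0,0,1]]]}}

```text
time_s: 6.58
tool_pos: [0.4721, -0.3368, 0.211]
tcp_rot: [2.221, 2.222, -0.0]
contact_force: [-0.1, 0.2, -3.7]
opening: 0.0239
gripper_force: 40.0
```

{"name": "play_rows", "arguments": {"plan": [[[2,0.57,0,0,0,0,1],[3.5,0.57,0,0,0,0,1],[3.5,0.57,0,0,0,0,1],[3.5,0.57,0,0,0,0,1],[3.5,0.57,0,0,0,0,1],[3.5,0.57,0,0,0,0,1],[3.5,0.57,0,0,0,0,1],[3.5,0.57,0,0,0,0,1],[3.5,0.57,0,0,0,0,1],[3.5,0.57,0,0,0,0,1],[3.5,0.57,0,0,0,0,1],[2,0.57,0,0,0,0,1]]]}}

```text
time_s: 7.58
tool_pos: [0.5398, 0.0583, 0.2099]
tcp_rot: [-2.215, -2.223, -0.001]
contact_force: [0.6, -0.7, -2.4]
opening: 0.0239
gripper_force: 40.0
```

{"name": "play_rows", "arguments": {"plan": [[[0,0,0,0,0,0,1],[0,0,0,0,0,0,1],[0,0,0,0,0,0,1],[0,0,0,0,0,0,1],[0,0,0,0,0,0,1],[0,0,0,0,0,0,1]]]}}

```text
time_s: 8.08
tool_pos: [0.5407, 0.0518, 0.2104]
tcp_rot: [2.224, 2.218, -0.001]
contact_force: [0.4, 0.1, -2.9]
opening: 0.0238
gripper_force: 40.0
```

```bash
python3 - <<'E'
from h import *
T=pose(); s=ctrl.get_state(); print(T,s["opening"],s["contact_force"],s["torque"])
w=viewer.capture("wrist")[:,:,::-1]; cv2.imwrite("pics/w3.png",w); np.savez("w3.npz",R=T[0],t=T[1])
E
```

```text
(array([[ 2.59200243e-03,  9.99996583e-01, -3.38791070e-04],
       [ 9.99996502e-01, -2.59218034e-03, -5.25761712e-04],
       [-5.26638123e-04, -3.37427109e-04, -9.99999804e-01]]), array([0.54067099, 0.05181477, 0.21038161])) 0.02381663155840865 [ 0.36139028  0.12875449 -2.93212493] [-0.02525814 -0.08290621 -0.07466075]
```

View pics/w3.png

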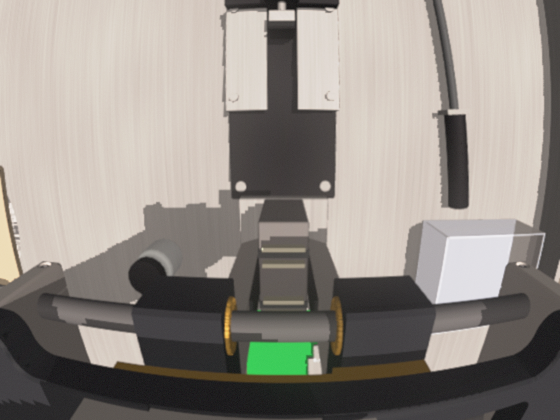

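The view shows the slot gap between the two bright lips (inner edges at cols ~267 and ~298, rows 10–108). The deck runs from col 231 to 336 with its near edge at row ~197. The held body is at cols 260–308, with its front top edge at row ~202. Now I'll measure the slot's line and the held body's offset from it.

```bash
python3 - <<'E'
from h import *
d=np.load("w3.npz"); T=(d["R"],d["t"]); g=cv2.GaussianBlur(cv2.cvtColor(cv2.imread("pics/w3.png"),cv2.COLOR_BGR2GRAY),(1,5),0).astype(float)
def edge(row,a,b,sg):  # strongest gradient of sign sg between cols
    dd=sg*(g[row,a+1:b]-g[row,a:b-1]); dd[dd<0]=0; k=dd.argmax(); lo=max(0,k-2); q=dd[lo:k+3]; return a+lo+.5+(q*np.arange(len(q))).sum()/q.sum()
def line(rows,a,b,sg,z):
    P=np.array([onz("wrist",(edge(r,a,b,sg),r),z,T)[:2] for r in rows]); c=np.polyfit(P[:,1],P[:,0],1); res=P[:,0]-np.polyval(c,P[:,1]); k=abs(res)<.0015; c=np.polyfit(P[k,1],P[k,0],1); return c,P[:,1].min(),P[:,1].max(),res.std()
for nm,a in dict(lipL=(range(35,100,3),258,276,-1,.0345),lipR=(range(35,100,3),290,306,1,.0345),deckL=(range(118,190,4),220,242,-1,.014),deckR=(range(118,190,4),328,345,1,.014)).items():
    c,y0,y1,s=line(*a); print(nm,"x@y=.145",np.polyval(c,.145).round(4),"x@.095",np.polyval(c,.095).round(4),"slope deg",np.degrees(np.arctan(c[0])).round(2),y0.round(3),y1.round(3),s.round(5))
for nm,col,a,b,sg,z in[("mouth L",250,100,118,-1,.0345),("mouth R",315,100,118,-1,.0345),("deck near",285,190,203,1,.014),("platefront?",282,8,40,-1,.05)]:
    dd=sg*np.diff(g[a:b,col]); k=dd.argmax(); print(nm,a+k+.5,onz("wrist",(col,a+k+.5),z,T)[:2].round(4))
zt=T[1][2]-.0387+.062
for r in(206,212,218): 
    l,rr=edge(r,250,270,-1),edge(r,298,316,1); print(r,l,rr,onz("wrist",(l,r),zt,T)[:2].round(4),onz("wrist",(rr,r),zt,T)[:2].round(4))
E
```

```text
lipL x@y=.145 0.5242 x@.095 0.5244 slope deg -0.28 0.157 0.227 9e-05
lipR x@y=.145 0.5563 x@.095 0.5566 slope deg -0.42 0.157 0.227 4e-05
deckL x@y=.145 0.4797 x@.095 0.4796 slope deg 0.14 0.06 0.138 0.00035
deckR x@y=.145 0.5998 x@.095 0.5999 slope deg -0.1 0.06 0.137 0.0001
mouth L 109.5 [0.5064 0.1455]
mouth R 109.5 [0.5747 0.1452]
deck near 195.5 [0.5431 0.0486]
platefront? 20.5 [0.5404 0.2387]
206 254.56666666666666 303.7919708029197 [0.5278 0.0882] [0.5506 0.0881]
212 260.5576923076923 305.4640287769784 [0.5306 0.0853] [0.5514 0.0853]
218 258.7631578947368 307.0074626865672 [0.5297 0.0824] [0.5522 0.0824]
```

Slot centre: x ≈ 0.540, mouth y ≈ 0.145, yaw ≈ +0.3°. I'll move over the open deck and descend to just above it.

{"name": "play_rows", "arguments": {"plan": [[[2.4,-0.05,0,0,0,-0.3,1],[2.4,0,0,0,0,0,1],[0,0,2,0,0,0,1],[0,0,2,0,0,0,1],[0,0,2,0,0,0,1],[0,0,2,0,0,0,1],[0,0,2,0,0,0,1],[0,0,2,0,0,0,1],[0,0,2,0,0,0,1],[0,0,0.8,0,0,0,1],[0,0,0,0,0,0,1],[0,0,0,0,0,0,1]]]}}

```text
time_s: 9.13
tool_pos: [0.5405, 0.1011, 0.0627]
tcp_rot: [-2.216, -2.227, -0.0]
contact_force: [-0.1, 0.1, -2.4]
opening: 0.0238
gripper_force: 40.0
```

{"name": "play_rows", "arguments": {"plan": [[[0,0,0,0,0,0,1],[0,0,0,0,0,0,1],[0,0,0,0,0,0,1]]]}}

```text
time_s: 9.38
tool_pos: [0.5411, 0.1013, 0.0636]
tcp_rot: [2.215, 2.226, 0.003]
contact_force: [0.3, 0.8, -1.5]
opening: 0.0236
gripper_force: 40.0
```

{"name": "play_rows", "arguments": {"plan": [[[0,-0.06,0.3,0,0,0,1],[0,0,0.3,0,0,0,1],[0,0,0.05,0,0,0,1],[0,0,0,0,0,0,1],[0,0,0,0,0,0,1]]]}}

```text
time_s: 9.8
tool_pos: [0.5395, 0.1012, 0.0559]
tcp_rot: [-2.216, -2.227, 0.0]
contact_force: [-0.6, 0.5, -2.1]
opening: 0.0233
gripper_force: 40.0
```

{"name": "play_rows", "arguments": {"plan": [[[0,0,0.05,0,0,0,1],[0,0,0.05,0,0,0,1],[0,0,0,0,0,0,1],[0,0,0,0,0,0,1]]]}}

```text
time_s: 10.13
tool_pos: [0.5396, 0.1012, 0.055]
tcp_rot: [2.216, 2.227, -0.0]
contact_force: [0.8, 0.4, -2.9]
opening: 0.024
gripper_force: 40.0
```

{"name": "play_rows", "arguments": {"plan": [[[0,0,0.05,0,0,0,1],[0,0,0,0,0,0,1],[0,0,0,0,0,0,1]]]}}

```text
time_s: 10.38
tool_pos: [0.5396, 0.1012, 0.0545]
tcp_rot: [-2.216, -2.227, -0.0]
contact_force: [0.6, 0.7, -2.3]
opening: 0.024
gripper_force: 40.0
```

{"name": "play_rows", "arguments": {"plan": [[[0,0,0.05,0,0,0,1],[0,0,0,0,0,0,1],[0,0,0,0,0,0,1],[0,0,0,0,0,0,1]]]}}

```text
time_s: 10.72
tool_pos: [0.5396, 0.1012, 0.054]
tcp_rot: [2.216, 2.227, 0.0]
contact_force: [-0.1, -0.0, -2.3]
opening: 0.0239
gripper_force: 40.0
```

{"name": "play_rows", "arguments": {"plan": [[[0,0,0.05,0,0,0,1],[0,0,0,0,0,0,1],[0,0,0,0,0,0,1],[0,0,0,0,0,0,1]]]}}

```text
time_s: 11.05
tool_pos: [0.5396, 0.1012, 0.0535]
tcp_rot: [2.216, 2.227, -0.0]
contact_force: [0.1, 0.5, -2.8]
opening: 0.024
gripper_force: 40.0
```

{"name": "play_rows", "arguments": {"plan": [[[0,0,0.05,0,0,0,1],[0,0,0,0,0,0,1],[0,0,0,0,0,0,1],[0,0,0,0,0,0,1]]]}}

```text
time_s: 11.38
tool_pos: [0.5396, 0.1012, 0.053]
tcp_rot: [2.216, 2.227, -0.0]
contact_force: [0.4, -0.5, -2.8]
opening: 0.0238
gripper_force: 40.0
```

{"name": "play_rows", "arguments": {"plan": [[[0,0,0.05,0,0,0,1],[0,0,0,0,0,0,1],[0,0,0,0,0,0,1],[0,0,0,0,0,0,1]]]}}

```text
time_s: 11.72
tool_pos: [0.5397, 0.1012, 0.0526]
tcp_rot: [2.216, 2.227, 0.0]
contact_force: [-0.5, -0.1, -0.3]
opening: 0.0235
gripper_force: 40.0
```

The foot has touched the deck: the weight comes off at TCP z ≈ 0.0527. I'll ease up 0.2 mm, then slide towards the mouth in small steps while watching the side force.

{"name": "play_rows", "arguments": {"plan": [[[0.1,0.05,-0.02,0,0,0,1],[0.1,0,0,0,0,0,1],[0.1,0,0,0,0,0,1],[0.1,0,0,0,0,0,1],[0.1,0,0,0,0,0,1],[0.1,0,0,0,0,0,1],[0.1,0,0,0,0,0,1],[0.1,0,0,0,0,0,1],[0.1,0,0,0,0,0,1],[0.1,0,0,0,0,0,1],[0,0,0,0,0,0,1],[0,0,0,0,0,0,1]]]}}

```text
time_s: 12.72
tool_pos: [0.54, 0.1116, 0.0527]
tcp_rot: [-2.215, -2.227, -0.001]
contact_force: [0.0, 0.5, -1.3]
opening: 0.0239
gripper_force: 40.0
```

{"name": "play_rows", "arguments": {"plan": [[[0.1,0,0,0,0,0,1],[0.1,0,0,0,0,0,1],[0.1,0,0,0,0,0,1],[0,0,0,0,0,0,1],[0,0,0,0,0,0,1]]]}}

```text
time_s: 13.13
tool_pos: [0.54, 0.1146, 0.0527]
tcp_rot: [-2.216, -2.227, -0.001]
contact_force: [-0.6, -0.3, -1.5]
opening: 0.0237
gripper_force: 40.0
```

{"name": "play_rows", "arguments": {"plan": [[[0.1,0,0,0,0,0,1],[0.1,0,0,0,0,0,1],[0.1,0,0,0,0,0,1],[0,0,0,0,0,0,1],[0,0,0,0,0,0,1]]]}}

```text
time_s: 13.55
tool_pos: [0.54, 0.1175, 0.0527]
tcp_rot: [-2.216, -2.227, -0.0]
contact_force: [0.8, -0.2, -1.6]
opening: 0.0236
gripper_force: 40.0
```

{"name": "play_rows", "arguments": {"plan": [[[0.1,0,0,0,0,0,1],[0.1,0,0,0,0,0,1],[0.1,0,0,0,0,0,1],[0,0,0,0,0,0,1],[0,0,0,0,0,0,1]]]}}

```text
time_s: 13.97
tool_pos: [0.54, 0.1205, 0.0527]
tcp_rot: [-2.216, -2.227, -0.0]
contact_force: [0.6, 0.2, -3.0]
opening: 0.024
gripper_force: 40.0
```

{"name": "play_rows", "arguments": {"plan": [[[0.1,0,0,0,0,0,1],[0.1,0,0,0,0,0,1],[0.1,0,0,0,0,0,1],[0,0,0,0,0,0,1],[0,0,0,0,0,0,1]]]}}

```text
time_s: 14.38
tool_pos: [0.54, 0.1234, 0.0527]
tcp_rot: [-2.216, -2.227, -0.0]
contact_force: [1.3, -0.0, -2.7]
opening: 0.0234
gripper_force: 40.0
```

{"name": "play_rows", "arguments": {"plan": [[[0.1,0,0,0,0,0,1],[0.1,0,0,0,0,0,1],[0.1,0,0,0,0,0,1],[0,0,0,0,0,0,1],[0,0,0,0,0,0,1]]]}}

```text
time_s: 14.8
tool_pos: [0.54, 0.1264, 0.0527]
tcp_rot: [-2.216, -2.227, -0.0]
contact_force: [0.2, -1.1, -2.2]
opening: 0.0236
gripper_force: 40.0
```

{"name": "play_rows", "arguments": {"plan": [[[0.1,0,0,0,0,0,1],[0.1,0,0,0,0,0,1],[0.1,0,0,0,0,0,1],[0.1,0,0,0,0,0,1],[0,0,0,0,0,0,1],[0,0,0,0,0,0,1]]]}}

```text
time_s: 15.3
tool_pos: [0.54, 0.1303, 0.0527]
tcp_rot: [2.216, 2.227, 0.0]
contact_force: [-0.1, 1.3, -2.4]
opening: 0.0238
gripper_force: 40.0
```

{"name": "play_rows", "arguments": {"plan": [[[0.1,0,0,0,0,0,1],[0.1,0,0,0,0,0,1],[0.1,0,0,0,0,0,1],[0.1,0,0,0,0,0,1],[0.1,0,0,0,0,0,1],[0,0,0,0,0,0,1],[0,0,0,0,0,0,1]]]}}

```text
time_s: 15.88
tool_pos: [0.54, 0.1353, 0.0527]
tcp_rot: [2.216, 2.227, 0.0]
contact_force: [-0.1, 0.9, -2.5]
opening: 0.0237
gripper_force: 40.0
```

{"name": "play_rows", "arguments": {"plan": [[[0.1,0,0,0,0,0,1],[0.1,0,0,0,0,0,1],[0.1,0,0,0,0,0,1],[0.1,0,0,0,0,0,1],[0.1,0,0,0,0,0,1],[0,0,0,0,0,0,1],[0,0,0,0,0,0,1]]]}}

```text
time_s: 16.47
tool_pos: [0.5399, 0.1403, 0.0527]
tcp_rot: [-2.216, -2.227, 0.0]
contact_force: [0.4, -0.4, -3.6]
opening: 0.0236
gripper_force: 40.0
```

It's inside the lips with no side force. The bumper face can't come before TCP y ≈ 0.172, so I'll continue.

{"name": "play_rows", "arguments": {"plan": [[[0.1,-0.005,0,0,0,0,1],[0.1,0,0,0,0,0,1],[0.1,0,0,0,0,0,1],[0.1,0,0,0,0,0,1],[0.1,0,0,0,0,0,1],[0.1,0,0,0,0,0,1],[0.1,0,0,0,0,0,1],[0.1,0,0,0,0,0,1],[0.1,0,0,0,0,0,1],[0.1,0,0,0,0,0,1],[0,0,0,0,0,0,1],[0,0,0,0,0,0,1]]]}}

```text
time_s: 17.47
tool_pos: [0.5398, 0.1503, 0.0527]
tcp_rot: [-2.216, -2.227, -0.0]
contact_force: [0.4, -0.1, -2.0]
opening: 0.0237
gripper_force: 40.0
```

{"name": "play_rows", "arguments": {"plan": [[[0.1,-0.005,0,0,0,0,1],[0.1,0,0,0,0,0,1],[0.1,0,0,0,0,0,1],[0.1,0,0,0,0,0,1],[0.1,0,0,0,0,0,1],[0.1,0,0,0,0,0,1],[0.1,0,0,0,0,0,1],[0.1,0,0,0,0,0,1],[0.1,0,0,0,0,0,1],[0.1,0,0,0,0,0,1],[0,0,0,0,0,0,1],[0,0,0,0,0,0,1]]]}}

```text
time_s: 18.47
tool_pos: [0.5398, 0.1603, 0.0527]
tcp_rot: [2.216, 2.227, 0.0]
contact_force: [0.5, -0.7, -2.5]
opening: 0.024
gripper_force: 40.0
```

{"name": "play_rows", "arguments": {"plan": [[[0.1,-0.005,0,0,0,0,1],[0.1,0,0,0,0,0,1],[0.1,0,0,0,0,0,1],[0.1,0,0,0,0,0,1],[0.1,0,0,0,0,0,1],[0.1,0,0,0,0,0,1],[0.1,0,0,0,0,0,1],[0.1,0,0,0,0,0,1],[0,0,0,0,0,0,1],[0,0,0,0,0,0,1]]]}}

```text
time_s: 19.3
tool_pos: [0.5396, 0.1683, 0.0527]
tcp_rot: [2.216, 2.227, 0.0]
contact_force: [-1.2, -0.7, -2.8]
opening: 0.0238
gripper_force: 40.0
```

No contact yet. The wrist camera is now almost over the stop, so I'll look once to see how far away the plate is.

```bash
python3 - <<'E'
from h import *
T=pose(); w=viewer.capture("wrist")[:,:,::-1]; cv2.imwrite("pics/w4.png",w); np.savez("w4.npz",R=T[0],t=T[1]); print(T[1])
for y in(.19,.2,.21,.22,.23,.24): print(y,[proj("wrist",(.5397,y,z),T).round(0).tolist() for z in(.054,.058,.066,.076)])
c=np.clip(w[100:240,210:350].astype(float)*1.6+10,0,255).astype(np.uint8)
cv2.imwrite("pics/w4c.png",cv2.resize(c,(560,560),interpolation=cv2.INTER_CUBIC))
E
```

```text
[0.53964653 0.1682815  0.05268911]
0.19 [[283.0, 223.0], [283.0, 225.0], [283.0, 230.0], [283.0, 236.0]]
0.2 [[283.0, 205.0], [283.0, 207.0], [283.0, 210.0], [283.0, 216.0]]
0.21 [[283.0, 186.0], [283.0, 188.0], [283.0, 191.0], [283.0, 195.0]]
0.22 [[283.0, 167.0], [283.0, 168.0], [283.0, 170.0], [283.0, 173.0]]
0.23 [[283.0, 148.0], [283.0, 149.0], [283.0, 150.0], [283.0, 151.0]]
0.24 [[283.0, 129.0], [283.0, 129.0], [283.0, 129.0], [283.0, 129.0]]
```

View pics/w4c.png

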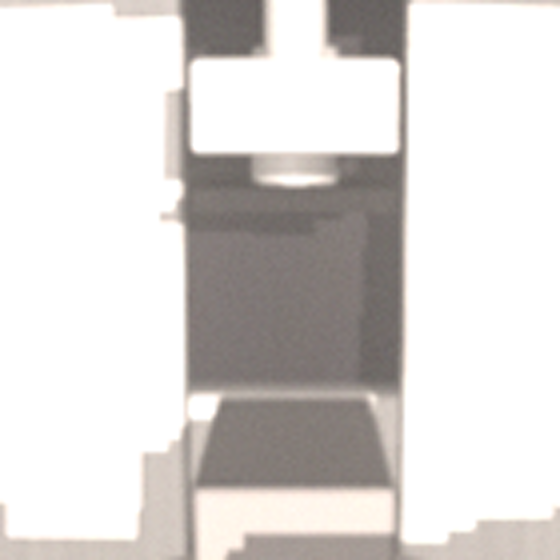

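The crop shows the block's front edge at image row 139, the plate's front top edge at row ~153 (y ≈ 0.227), and the cartridge's front top edge at row 222 (y ≈ 0.197). About 29 mm remain. I'll go 23 mm, then feel for contact.

{"name": "play_rows", "arguments": {"plan": [[[0.1,-0.005,0,0,0,0,1],[0.1,0,0,0,0,0,1],[0.1,0,0,0,0,0,1],[0.1,0,0,0,0,0,1],[0.1,0,0,0,0,0,1],[0.1,0,0,0,0,0,1],[0.1,0,0,0,0,0,1],[0.1,0,0,0,0,0,1],[0.1,0,0,0,0,0,1],[0.1,0,0,0,0,0,1],[0,0,0,0,0,0,1],[0,0,0,0,0,0,1]]]}}

```text
time_s: 20.35
tool_pos: [0.5396, 0.1783, 0.0527]
tcp_rot: [2.216, 2.227, 0.0]
contact_force: [-0.2, -1.0, -2.4]
opening: 0.0237
gripper_force: 40.0
```

{"name": "play_rows", "arguments": {"plan": [[[0.1,-0.005,0,0,0,0,1],[0.1,0,0,0,0,0,1],[0.1,0,0,0,0,0,1],[0.1,0,0,0,0,0,1],[0.1,0,0,0,0,0,1],[0.1,0,0,0,0,0,1],[0.1,0,0,0,0,0,1],[0.1,0,0,0,0,0,1],[0.1,0,0,0,0,0,1],[0.1,0,0,0,0,0,1],[0,0,0,0,0,0,1],[0,0,0,0,0,0,1]]]}}

```text
time_s: 21.35
tool_pos: [0.5395, 0.1883, 0.0527]
tcp_rot: [2.216, 2.227, 0.0]
contact_force: [0.3, 0.2, -2.4]
opening: 0.0237
gripper_force: 40.0
```

{"name": "play_rows", "arguments": {"plan": [[[0.05,0,0,0,0,0,1],[0.05,0,0,0,0,0,1],[0.05,0,0,0,0,0,1],[0.05,0,0,0,0,0,1],[0.05,0,0,0,0,0,1],[0.05,0,0,0,0,0,1],[0,0,0,0,0,0,1],[0,0,0,0,0,0,1]]]}}

```text
time_s: 22.02
tool_pos: [0.5394, 0.1912, 0.0527]
tcp_rot: [2.216, 2.227, 0.0]
contact_force: [-0.0, -0.2, -2.1]
opening: 0.024
gripper_force: 40.0
```

Next, 1 mm per call.

{"name": "play_rows", "arguments": {"plan": [[[0.05,0,0,0,0,0,1],[0.05,0,0,0,0,0,1],[0,0,0,0,0,0,1],[0,0,0,0,0,0,1]]]}}

```text
time_s: 22.35
tool_pos: [0.5394, 0.1923, 0.0527]
tcp_rot: [-2.216, -2.227, -0.0]
contact_force: [0.2, -0.3, -2.7]
opening: 0.0241
gripper_force: 40.0
```

{"name": "play_rows", "arguments": {"plan": [[[0.05,0,0,0,0,0,1],[0.05,0,0,0,0,0,1],[0,0,0,0,0,0,1],[0,0,0,0,0,0,1]]]}}

```text
time_s: 22.68
tool_pos: [0.5394, 0.1933, 0.0527]
tcp_rot: [-2.216, -2.227, -0.0]
contact_force: [0.9, 0.4, -3.0]
opening: 0.0241
gripper_force: 40.0
```

{"name": "play_rows", "arguments": {"plan": [[[0.05,0,0,0,0,0,1],[0.05,0,0,0,0,0,1],[0,0,0,0,0,0,1],[0,0,0,0,0,0,1]]]}}

```text
time_s: 23.02
tool_pos: [0.5394, 0.1943, 0.0527]
tcp_rot: [-2.216, -2.227, -0.0]
contact_force: [0.6, -1.1, -1.8]
opening: 0.0237
gripper_force: 40.0
```

{"name": "play_rows", "arguments": {"plan": [[[0.05,0,0,0,0,0,1],[0,0,0,0,0,0,1],[0,0,0,0,0,0,1]]]}}

```text
time_s: 23.27
tool_pos: [0.5394, 0.1948, 0.0527]
tcp_rot: [-2.216, -2.227, -0.0]
contact_force: [-0.7, 0.1, -2.0]
opening: 0.0242
gripper_force: 40.0
```

{"name": "play_rows", "arguments": {"plan": [[[0.05,0,0,0,0,0,1],[0,0,0,0,0,0,1],[0,0,0,0,0,0,1]]]}}

```text
time_s: 23.52
tool_pos: [0.5394, 0.1953, 0.0527]
tcp_rot: [-2.216, -2.227, -0.0]
contact_force: [0.3, -0.3, -2.6]
opening: 0.0236
gripper_force: 40.0
```

{"name": "play_rows", "arguments": {"plan": [[[0.05,0,0,0,0,0,1],[0,0,0,0,0,0,1],[0,0,0,0,0,0,1]]]}}

```text
time_s: 23.77
tool_pos: [0.5394, 0.1957, 0.0527]
tcp_rot: [-2.216, -2.227, -0.0]
contact_force: [0.3, -0.5, -2.6]
opening: 0.0239
gripper_force: 40.0
```

{"name": "play_rows", "arguments": {"plan": [[[0.05,0,0,0,0,0,1],[0,0,0,0,0,0,1],[0,0,0,0,0,0,1]]]}}

```text
time_s: 24.02
tool_pos: [0.5394, 0.1963, 0.0527]
tcp_rot: [-2.216, -2.227, -0.0]
contact_force: [0.4, -0.4, -2.9]
opening: 0.0238
gripper_force: 40.0
```

{"name": "play_rows", "arguments": {"plan": [[[0.05,0,0,0,0,0,1],[0,0,0,0,0,0,1],[0,0,0,0,0,0,1]]]}}

```text
time_s: 24.27
tool_pos: [0.5394, 0.1968, 0.0527]
tcp_rot: [-2.216, -2.227, -0.0]
contact_force: [-0.1, 0.8, -2.2]
opening: 0.0238
gripper_force: 40.0
```

{"name": "play_rows", "arguments": {"plan": [[[0.05,0,0,0,0,0,1],[0,0,0,0,0,0,1],[0,0,0,0,0,0,1]]]}}

```text
time_s: 24.52
tool_pos: [0.5394, 0.1972, 0.0527]
tcp_rot: [-2.216, -2.227, -0.0]
contact_force: [-0.0, -0.3, -3.0]
opening: 0.0237
gripper_force: 40.0
```

{"name": "play_rows", "arguments": {"plan": [[[0.05,0,0,0,0,0,1],[0,0,0,0,0,0,1],[0,0,0,0,0,0,1]]]}}

```text
time_s: 24.77
tool_pos: [0.5394, 0.1978, 0.0527]
tcp_rot: [2.216, 2.227, 0.0]
contact_force: [-0.1, -0.3, -3.0]
opening: 0.0236
gripper_force: 40.0
```

{"name": "play_rows", "arguments": {"plan": [[[0.05,0,0,0,0,0,1],[0,0,0,0,0,0,1],[0,0,0,0,0,0,1]]]}}

```text
time_s: 25.02
tool_pos: [0.5394, 0.1983, 0.0527]
tcp_rot: [-2.216, -2.227, -0.0]
contact_force: [-0.4, 0.1, -2.8]
opening: 0.024
gripper_force: 40.0
```

{"name": "play_rows", "arguments": {"plan": [[[0.05,0,0,0,0,0,1],[0,0,0,0,0,0,1],[0,0,0,0,0,0,1]]]}}

```text
time_s: 25.27
tool_pos: [0.5394, 0.1987, 0.0527]
tcp_rot: [2.216, 2.227, 0.0]
contact_force: [-0.1, -0.6, -2.5]
opening: 0.0235
gripper_force: 40.0
```

{"name": "play_rows", "arguments": {"plan": [[[0.05,0,0,0,0,0,1],[0,0,0,0,0,0,1],[0,0,0,0,0,0,1]]]}}

```text
time_s: 25.52
tool_pos: [0.5394, 0.1988, 0.0527]
tcp_rot: [2.216, 2.226, -0.001]
contact_force: [0.3, -1.8, -1.6]
opening: 0.0241
gripper_force: 40.0
```

{"name": "play_rows", "arguments": {"plan": [[[0.05,0,0,0,0,0,1],[0,0,0,0,0,0,1],[0,0,0,0,0,0,1]]]}}

```text
time_s: 25.77
tool_pos: [0.5394, 0.1988, 0.0527]
tcp_rot: [2.216, 2.226, -0.002]
contact_force: [-0.7, -3.4, -0.3]
opening: 0.0237
gripper_force: 40.0
```

Contact at TCP y ≈ 0.1988, with about 2–3 N per 0.5 mm. I'll build it up to ~10 N.

{"name": "play_rows", "arguments": {"plan": [[[0.05,0,0,0,0,0,1],[0.05,0,0,0,0,0,1],[0,0,0,0,0,0,1],[0,0,0,0,0,0,1]]]}}

```text
time_s: 26.1
tool_pos: [0.5394, 0.1989, 0.0528]
tcp_rot: [2.216, 2.225, -0.003]
contact_force: [-0.3, -4.9, 0.7]
opening: 0.0236
gripper_force: 40.0
```

{"name": "play_rows", "arguments": {"plan": [[[0.05,0,0,0,0,0,1],[0.05,0,0,0,0,0,1],[0,0,0,0,0,0,1],[0,0,0,0,0,0,1]]]}}

```text
time_s: 26.43
tool_pos: [0.5394, 0.199, 0.0528]
tcp_rot: [2.216, 2.224, -0.005]
contact_force: [-0.3, -7.6, 2.1]
opening: 0.0234
gripper_force: 40.0
```

{"name": "play_rows", "arguments": {"plan": [[[0.05,0,0,0,0,0,1],[0.05,0,0,0,0,0,1],[0,0,0,0,0,0,1],[0,0,0,0,0,0,1]]]}}

```text
time_s: 26.77
tool_pos: [0.5394, 0.199, 0.0528]
tcp_rot: [2.216, 2.223, -0.007]
contact_force: [-0.4, -8.5, 4.0]
opening: 0.024
gripper_force: 40.0
```

{"name": "play_rows", "arguments": {"plan": [[[0,0,0,0,0,0,1],[0,0,0,0,0,0,1],[0,0,0,0,0,0,1],[0,0,0,0,0,0,1],[0,0,0,0,0,0,1],[0,0,0,0,0,0,1]]]}}

```text
time_s: 27.27
tool_pos: [0.5394, 0.199, 0.0528]
tcp_rot: [2.216, 2.223, -0.006]
contact_force: [0.0, -8.9, 3.0]
opening: 0.0236
gripper_force: 40.0
```

{"name": "play_rows", "arguments": {"plan": [[[0.04,0,0,0,0,0,1],[0,0,0,0,0,0,1],[0,0,0,0,0,0,1],[0,0,0,0,0,0,1],[0,0,0,0,0,0,1],[0,0,0,0,0,0,1],[0,0,0,0,0,0,1],[0,0,0,0,0,0,1],[0,0,0,0,0,0,1],[0,0,0,0,0,0,1],[0,0,0,0,0,0,1],[0,0,0,0,0,0,1]]]}}

```text
time_s: 28.27
tool_pos: [0.5393, 0.199, 0.0528]
tcp_rot: [2.216, 2.222, -0.007]
contact_force: [-0.4, -8.9, 3.6]
opening: 0.0235
gripper_force: 40.0
```

```bash
python3 - <<'E'
from h import *
T=pose(); s=ctrl.get_state(); print(s["contact_force"],s["tool_pos"])
w=viewer.capture("wrist")[:,:,::-1]; cv2.imwrite("pics/w5.png",w)
c=np.clip(w[60:260,180:380].astype(float)*1.5+10,0,255).astype(np.uint8)
cv2.imwrite("pics/w5c.png",cv2.resize(c,(600,600),interpolation=cv2.INTER_CUBIC))
E
```

```text
[-0.42602998 -8.91107756  3.59559749] [0.53934468 0.19903613 0.05281754]
```

View pics/w5c.png

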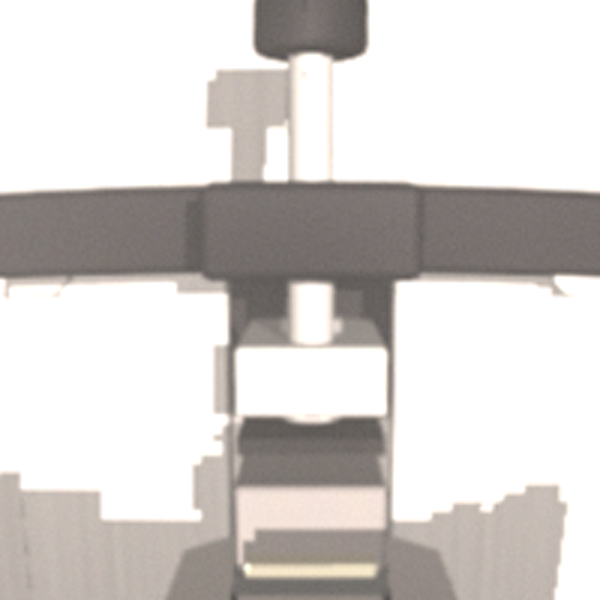

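The cartridge's front meets the plate (crop rows ~420–455). Some of the 9 N may be lost to deck friction, so I'll raise it slightly and hold.

{"name": "play_rows", "arguments": {"plan": [[[0.05,0,0,0,0,0,1],[0.05,0,0,0,0,0,1],[0,0,0,0,0,0,1],[0,0,0,0,0,0,1],[0,0,0,0,0,0,1],[0,0,0,0,0,0,1],[0,0,0,0,0,0,1],[0,0,0,0,0,0,1],[0,0,0,0,0,0,1],[0,0,0,0,0,0,1],[0,0,0,0,0,0,1],[0,0,0,0,0,0,1]]]}}

```text
time_s: 29.32
tool_pos: [0.5394, 0.1991, 0.0528]
tcp_rot: [2.216, 2.221, -0.009]
contact_force: [-0.4, -10.7, 3.8]
opening: 0.0238
gripper_force: 40.0
```

{"name": "play_rows", "arguments": {"plan": [[[0,0,0,0,0,0,1],[0,0,0,0,0,0,1],[0,0,0,0,0,0,1]]]}}

```text
time_s: 29.57
tool_pos: [0.5394, 0.1991, 0.0529]
tcp_rot: [2.216, 2.221, -0.009]
contact_force: [-0.0, -10.6, 5.3]
opening: 0.0236
gripper_force: 40.0
```

Held at ~10.7 N for over a second. I'll relax the push command, then release.

{"name": "play_rows", "arguments": {"plan": [[[-0.1,0,0,0,0,0,1],[-0.1,0,0,0,0,0,1],[-0.1,0,0,0,0,0,1],[-0.1,0,0,0,0,0,1],[0,0,0,0,0,0,1],[0,0,0,0,0,0,1],[0,0,0,0,0,0,1]]]}}

```text
time_s: 30.15
tool_pos: [0.5394, 0.1989, 0.0527]
tcp_rot: [2.216, 2.226, -0.002]
contact_force: [-1.2, -5.1, 1.9]
opening: 0.0237
gripper_force: 40.0
```

{"name": "play_rows", "arguments": {"plan": [[[-0.06,0,0,0,0,0,1],[0,0,0,0,0,0,1],[0,0,0,0,0,0,1]]]}}

```text
time_s: 30.4
tool_pos: [0.5394, 0.1989, 0.0527]
tcp_rot: [2.216, 2.226, -0.001]
contact_force: [-0.6, -5.1, 1.0]
opening: 0.0239
gripper_force: 40.0
```

{"name": "play_rows", "arguments": {"plan": [[[0,0,0,0,0,0,0.2],[0,0,0,0,0,0,0],[0,0,0,0,0,0,-0.2],[0,0,0,0,0,0,-0.2],[0,0,0,0,0,0,-0.2],[0,0,0,0,0,0,-0.2]]]}}

```text
time_s: 30.9
tool_pos: [0.5395, 0.2, 0.0527]
tcp_rot: [-2.215, -2.227, -0.001]
contact_force: [0.8, -0.3, -0.3]
opening: 0.056
gripper_force: 0.0
```

Released. I'll lift straight up.

{"name": "play_rows", "arguments": {"plan": [[[0,0,-0.5,0,0,0,-0.2],[0,0,-1,0,0,0,-0.2],[0,0,-2,0,0,0,-0.2],[0,0,-2,0,0,0,-0.2],[0,0,-2,0,0,0,-0.2],[0,0,-2,0,0,0,-0.2],[0,0,-2,0,0,0,-0.2],[0,0,-2,0,0,0,-0.2],[0,0,0,0,0,0,-0.2],[0,0,0,0,0,0,-0.2],[0,0,0,0,0,0,-0.2]]]}}

```text
time_s: 31.82
tool_pos: [0.539, 0.1992, 0.1876]
tcp_rot: [-2.216, -2.227, 0.001]
contact_force: [0.0, -0.6, -0.4]
opening: 0.0563
gripper_force: 0.0
```

```bash
python3 - <<'E'
from h import *
T=pose(); w=viewer.capture("wrist")[:,:,::-1]
c=np.clip(w[60:300,160:400].astype(float)*1.3,0,255).astype(np.uint8)
cv2.imwrite("pics/w6c.png",cv2.resize(c,(600,600),interpolation=cv2.INTER_CUBIC)); print(T[1])
print(proj("wrist",(.5394,.229,.076),T),proj("wrist",(.5394,.169,.076),T),proj("wrist",(.5394,.149,.024),T))
E
```

```text
[0.53899348 0.19919104 0.18755522]
[283.45619665 177.72436414] [283.16437489 242.84624777] [283.08689349 243.96953329]
```

View pics/w6c.png

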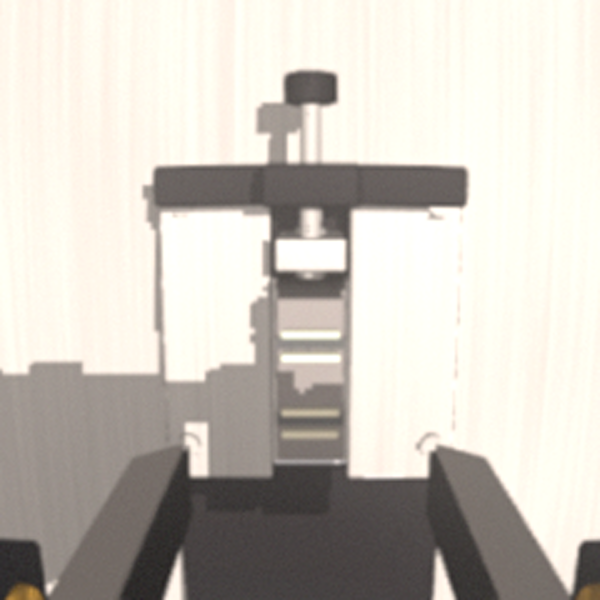

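The cartridge is straight and centred in the gap (crop cols 276–345), with its front against the plate (row ~295). The gripper is clear, so I'm handing in.

```bash
python3 -c "
from workcell import ticket
print(ticket.hand_in())"
```

```text
the job is handed in; nothing more can be done
None
```

The cartridge is seated in the sharpener slot against the bumper plate, pressed at about 10.7 N (wrist reading) for over a second and then released; the job is handed in at about 32 s, with no verdict returned.

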